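Find where the pastry-case hatch binds

ROBOT

A 6-joint arm with a two-finger parallel gripper is mounted at the origin on the work surface. World frame = base frame: x ahead of the robot, y to its left, z up, the work surface at z = 0. Lengths are in m, angles in rad, forces in N, time in s.
With the tool pointing down it reaches from about 0.3 to 0.875 m from the base axis. Payload 6.4 kg.
Tool frame: the origin (TCP) lies between the finger pads; the fingertips stand arm.finger_overhang ahead of it and the grasp point (between the pads) lies 11 mm behind it (arm.finger_overhang is the distance from the TCP to the fingertips, in m); x points along the fingers, y is the direction in which the jaws open and shut, and the axes are right-handed (so a half turn about x gives the same grasp; the last joint's range is limited). The gripper opens to 88 mm and grips with 3 to 60 N. Pads are 18 mm wide; open, the fingers measure 123 mm over their backs; the gripper's body (75 mm by 187 mm) begins 45 mm behind the grasp point.
Start: joints at [1.11, 0.181, 1.607, -0, 1.354, -0.206], TCP at [0.145, 0.556, 0.247] pointing down, gripper open.
Joint ranges: [-2.99, 2.99], [-0.89, 2.07], [0.3, 2.58], [-1.14, 4.28], [0, 2.63], [-3.12, 3.12]. Speed limits (rad/s): [2.57, 2.57, 3.01, 3.14, 3.14, 3.14].

INTERFACE

Orientations are given as a unit quaternion [x, y, z, w].
In Python, from station import arm, capture, close_job gives the robot as it stands.
- The arm moves only by the shell command python3 -m creep 'ROWS' [FORCE]. ROWS is a JSON object of lists of equal length, an entry for each row: "translation": the shift along the tool's x, y, z in cm, a list of three; "spin": the turn about the tool's x in rad; "gripper": the finger opening in cm, from 0 to 8.81. In form: {"translation": [[tx, ty, tz], ...], "spin": [spin, ...], "gripper": [gripper, ...]}. A call has 1 to 8 rows; each row is the pose to reach, as a shift and turn from the pose commanded when the call began, along the tool's axes at that moment; what a row does not reach only later rows make up. A row lasts 1/8 s, in which the tool goes at most 62.5 mm and 10.7 degrees, less where a joint would pass 70% of its speed; a pose out of reach is approached as far as the arm can. A call with a gripper value outside its range is refused whole. The fingers move at their own pace and stop on an object; FORCE is the grip in N (left out, the last holds). Time passes only in rows, so rows that repeat a pose let the fingers close. It gives the time, the measured TCP pose, the force and the opening at its end, in the units of the state.
- arm.observe(): the state, without advancing time (a new reading comes with each control period).
- capture(name): name is "scene" or "top" or "wrist"; returns a dict with "frame" (400x640x3 uint8, red, green, blue), "K" (3x3 intrinsics, pixels), "rvec" (rotation vector, rad) and "tvec" (3), from world to camera coordinates, as OpenCV has them; the wrist camera has in their place "tool_from_camera" (4x4, takes a point from camera to tool coordinates, whose origin is the TCP and whose axes are the tool frame's). Camera axes: x right, y down, z forward; pixel columns grow to the right and rows downward; lengths in m; the calibration is good to about 2 mm. A picture is of the moment at which its call begins: read the wrist's pose just before it. There is no depth.
- close_job(): hands the job in, once; it reports no verdict.
The state is a dict: "time": time; "joint_pos": joint angles; "joint_vel": joint speeds; "joint_torque": joint torques, N m; "tcp_pos": TCP position; "tcp_rot": TCP orientation; "force": force on the tool from outside, world axes, zero at the start; "wrist_torque": the same for the moment, N m; "finger_gap": finger opening in m.
Only numpy, scipy, OpenCV 4.12 (cv2) and the standard library are available. Lean on these libraries where they do the work, as an engineer would, in place of code of your own. Each camera call takes 0.05 s, during which the arm holds its last target.

TASK

The clear hatch of the pastry case binds at one tight spot in its track that cannot be seen. Slide the hatch by its black handle towards the red marker and on, pushing the marker ahead of it, until you clearly feel the hatch bind; do not force it, then back the hatch off about 15 mm and let go, so that the marker is left standing at the tight spot for the repairer. Do not touch the marker with the robot, and leave the jar, cup and jug alone.

Things in the scene. Friction and masses are not known exactly. Their poses are not given: they have to be found in the camera images.
- case: white countertop pastry case, fixed to the counter, 240 x 600 mm and 130 mm high, rolls inside. Origin: centre of its underside, on the counter. Its x axis crosses the case, its y axis runs along the track; the hatch closes towards +y. The +y half of its top is open, the -y half has a metal deck.
- track: far (+x) rail of the case, aluminium, 22 x 600 mm, top 130 mm above the counter. Origin: mid-length, underside. Hidden inside is the tight spot, a swollen springy seal, met when the hatch's leading edge is somewhere 95 to 200 mm to the +y side of the case's origin. Resistance then rises about 2 N per mm: 8 N of it is a sure find, over 20 N harms the seal.
- hatch: clear sliding panel with aluminium edges, 220 mm across x, 260 along y, 6 thick, about 0.6 kg; top 137 mm above the counter (metal edges 141). Origin: centre of its underside; axes as the case's. Slides only along the case's y, drags about 2 N everywhere, stays where it is left. Starts near the -y end.
- hatch_handle (a point): grip point in the hatch's black bar handle, 30 mm above the hatch's underside and 24 mm above its top face. The bar is 16 mm thick along y, 70 mm long along x, and its top is 12 mm above this point. It stands at the hatch's middle, 130 mm behind the leading edge.
- hatch_edge (a point): point on the hatch's leading (+y) edge where it meets the marker, over the near (-x) rail; axes as the hatch's.
- marker: red plastic marker riding on the near (-x) rail, 30 mm across, 22 along the track, 18 high. Origin: middle of the face towards the hatch, at its lower edge; y along the track. The hatch's edge pushes it (under 1 N); it stays where it is left and is not pulled back. Starts ahead of the hatch and short of the tight spot.
- marker_face (a point): point on the marker's face towards the hatch, in line with the hatch_edge point; when the two touch, the hatch is against the marker; afterwards their distance along y is how far the hatch has been backed off.
- jar: bystander: small jam jar with a brass lid, 52 mm across, 65 mm high, on the counter in front of the case. Origin: centre of its underside.
- cup: bystander: white mug, 68 mm across, 58 mm high, on the counter behind the case. Origin: centre of its underside.
- jug: bystander: steel milk jug, 76 mm across, 90 mm high, on the counter beside the -y end of the case. Origin: centre of its underside.

How it is judged:
By the outcome, as a careful person would: the job done as asked, in the order asked, and still so for the second after the job is handed in, with the robot touching nothing.
It also fails if it takes over 50 s, if anything falls off the work surface, if the arm or the gripper's body presses on something with over 40 N, if the wrist force passes 120 N, or if a joint passes its speed limit or range.

## Working session

There is one attempt and no reset: what is moved stays moved. The work goes in short steps, Python scripts to look and compute and a shell command to move; the robot and the scene stay as the last step left them, time stands still between calls to the robot, and variables do not carry over. Pictures are saved under pics/ and viewed, and the job is handed in when it is done.

```bash
ls; mkdir -p pics; python3 - <<'E'
from station import arm,capture
import cv2,json
s=arm.observe();print(s, arm.finger_overhang)
for n in("scene","top","wrist"):
    c=capture(n);cv2.imwrite(f"pics/{n}0.png",c["frame"][:,:,::-1]);print(n,{k:v for k,v in c.items() if k!="frame"})
E
```

```text
pics
{'time': 0.0, 'joint_pos': array([ 1.10967338e+00,  1.81531530e-01,  1.60797923e+00,  3.64565857e-05,
        1.35377897e+00, -2.06297643e-01]), 'joint_vel': array([-0.00046826, -0.00053182,  0.00195389, -0.0003839 , -0.0005749 ,
       -0.00081732]), 'joint_torque': array([-6.64168638e-04, -4.33898020e+01, -3.41830337e+01,  6.99842675e-02,
        3.88655858e-02, -2.04047733e-04]), 'tcp_pos': array([0.14468633, 0.55597909, 0.24582937]), 'tcp_rot': array([ 0.08929073,  0.70158278, -0.0904163 ,  0.70116593]), 'force': array([ 0.06489207,  0.48819878, -1.37231706]), 'wrist_torque': array([ 0.01737913, -0.00954316, -0.00677195]), 'finger_gap': 0.08842920865032335} 0.008
scene {'K': array([[465.45649921,   0.        , 323.37418524],
       [  0.        , 465.45649921, 192.29221445],
       [  0.        ,   0.        ,   1.        ]]), 'rvec': array([ 2.34173918,  0.58173344, -0.25507176]), 'tvec': array([-0.45441534, -0.13296976,  1.62876014])}
top {'K': array([[375.75800749,   0.        , 318.15215473],
       [  0.        , 375.75800749, 194.13841872],
       [  0.        ,   0.        ,   1.        ]]), 'rvec': array([ 2.18593686, -2.12144149,  0.12615827]), 'tvec': array([-0.04298599,  0.53642375,  0.9960468 ])}
wrist {'K': array([[310.87954315,   0.        , 317.39192435],
       [  0.        , 310.87954315, 200.17887327],
       [  0.        ,   0.        ,   1.        ]]), 'tool_from_camera': array([[-1.04330605e-03, -2.72154861e-01,  9.62252900e-01,
        -1.37000209e-01],
       [ 9.99999366e-01,  1.24143742e-04,  1.11934369e-03,
        -1.02375501e-04],
       [-4.24092501e-04,  9.62253458e-01,  2.72154558e-01,
        -6.99417583e-02],
       [ 0.00000000e+00,  0.00000000e+00,  0.00000000e+00,
         1.00000000e+00]])}
```

View pics/scene0.png

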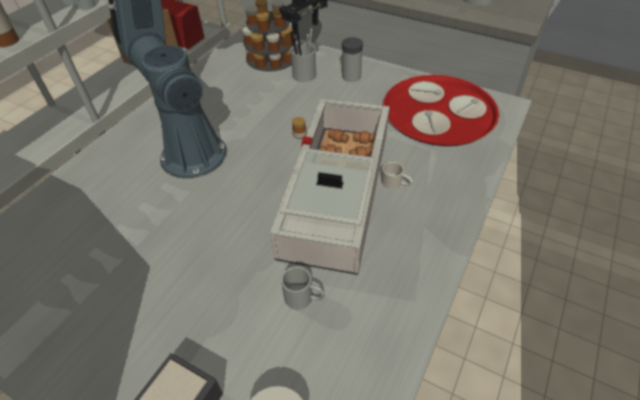

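View pics/top0.png

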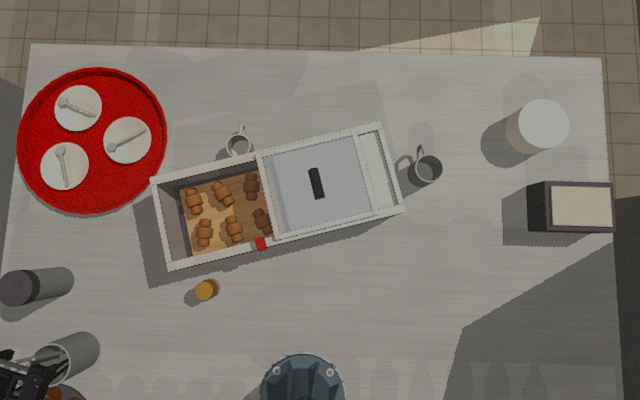

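View pics/wrist0.png

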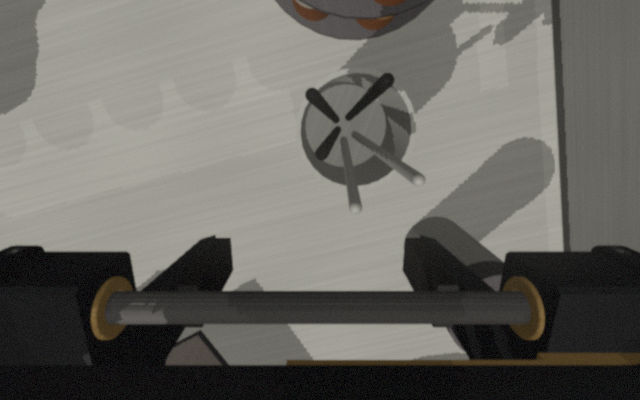

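The scene and top views show the case running roughly left-right. In the top view the handle is at about (317,184), the red marker at (261,244), the jar at (206,289), the cup at (240,140) and the jug at (425,168). I'll enlarge the top view to measure these.

```bash
python3 - <<'E'
import cv2
im=cv2.imread("pics/top0.png")
c=im[110:280,140:410];cv2.imwrite("pics/top0c.png",cv2.resize(c[:, :],None,fx=2.95,fy=2.95,interpolation=cv2.INTER_CUBIC))
c=im[155:255,235:335];cv2.imwrite("pics/top0d.png",cv2.resize(c,None,fx=6,fy=6,interpolation=cv2.INTER_CUBIC))
E
```

```text
(no output)
```

View pics/top0c.png

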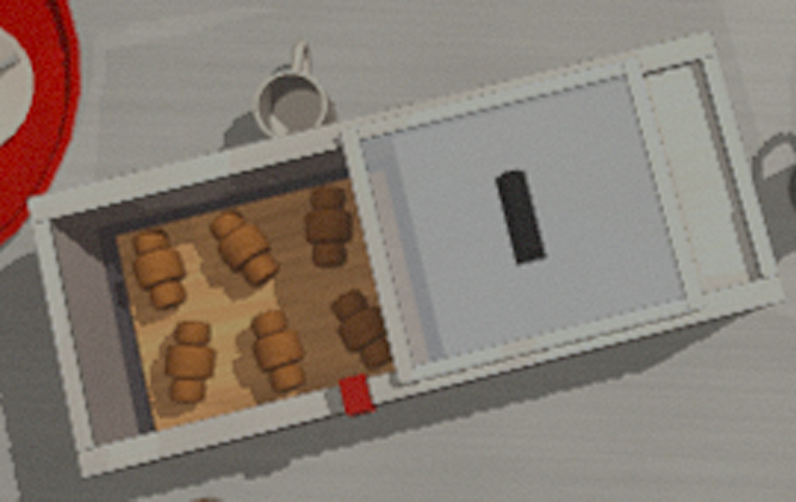

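View pics/top0d.png

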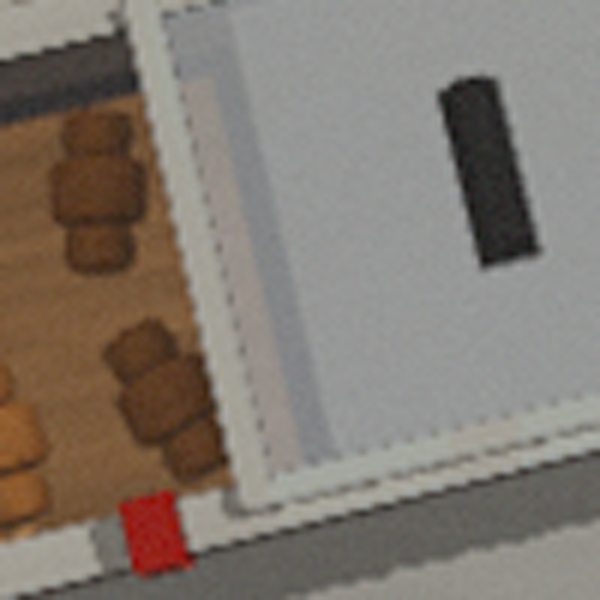

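```bash
cat > h.py <<'E'
import numpy as np,cv2
from scipy.spatial.transform import Rotation as R
def ray(c,uv,z):
    Rm=cv2.Rodrigues(np.array(c["rvec"]))[0];o=-Rm.T@c["tvec"]
    d=Rm.T@np.linalg.inv(c["K"])@np.array([uv[0],uv[1],1.]);return o+d*(z-o[2])/d[2]
def wray(s,c,uv,z):
    Rt=R.from_quat(s["tcp_rot"]).as_matrix();T=c["tool_from_camera"]
    o=s["tcp_pos"]+Rt@T[:3,3];d=Rt@T[:3,:3]@np.linalg.inv(c["K"])@np.array([uv[0],uv[1],1.]);return o+d*(z-o[2])/d[2]
E
python3 - <<'E'
from h import *
from station import arm,capture
np.set_printoptions(precision=4,suppress=True)
t=capture("top");Rm=cv2.Rodrigues(t["rvec"])[0];print("cam",-Rm.T@t["tvec"])
C=np.array([ray(t,p,.13) for p in[(150.2,177.8),(167.8,271),(405.4,208.3),(381.4,121.2)]])
print(C,C.mean(0)); print([np.linalg.norm(C[i]-C[i-1]) for i in range(4)])
for a,b in((2,1),(3,0)):
    d=C[b]-C[a];print("ydir ang",np.arctan2(d[1],d[0]))
d=lambda u,v:(u/6+235,v/6+155)
H=np.array([ray(t,d(*p),.173) for p in[(440,90),(495,78),(540,255),(482,268)]]);print("handle",H,H.mean(0))
v=H[:2].mean(0)-H[2:].mean(0);print("handle x ang",np.arctan2(v[1],v[0]),np.linalg.norm(v))
print("marker face top",ray(t,d(175,492),.148),ray(t,d(190,565),.148))
print("edge",ray(t,d(240,510),.141),ray(t,d(130,0),.141))
s=arm.observe();print(s["time"],R.from_quat(s["tcp_rot"]).as_matrix())
E
```

```text
cam [ 0.4101 -0.0362  1.0546]
[[ 0.5541  0.3931  0.13  ]
 [ 0.327   0.3307  0.13  ]
 [ 0.4966 -0.2438  0.13  ]
 [ 0.7167 -0.1827  0.13  ]] [0.5236 0.0743 0.13  ]
[np.float64(0.5982401610925776), np.float64(0.23550397408991575), np.float64(0.599043066010747), np.float64(0.22844830591961468)]
ydir ang 1.8578285971688377
ydir ang 1.8460571718904708
handle [[ 0.5773 -0.003   0.173 ]
 [ 0.5828 -0.0247  0.173 ]
 [ 0.5125 -0.0446  0.173 ]
 [ 0.5067 -0.0219  0.173 ]] [ 0.5448 -0.0236  0.173 ]
handle x ang 0.2685052265435003 0.07306156629854699
marker face top [0.4157 0.0984 0.148 ] [0.3871 0.091  0.148 ]
edge [0.4094 0.0729 0.141 ] [0.6175 0.1278 0.141 ]
0.2 [[-0.0005  0.252   0.9677]
 [-0.0009  0.9677 -0.252 ]
 [-1.     -0.001  -0.0002]]
```

Checks on the measurement:
- **Case:** it measures 0.598 x 0.232 m, against 0.600 x 0.240 m given. Its yaw is about 0.281.
- **Hatch:** its leading edge is about 28 mm to the +y side of the case origin.
- **Marker:** its face is at about +53 mm.

Next I move towards a hover above the handle, spinning the jaws in line with the track.

```bash
python3 -m creep '{"translation": [[0,-3.3,3.8],[0,-6.6,7.6],[0,-9.9,11.4],[0,-13.2,15.2],[0,-16.5,19],[0,-19.8,22.8],[0,-23.1,26.6],[0,-26.4,30.4]], "spin": [-0.067,-0.134,-0.201,-0.268,-0.335,-0.402,-0.469,-0.536], "gripper": [8.8,8.8,8.8,8.8,8.8,8.8,8.8,8.8]}' 20
python3 - <<'E'
from h import *
from station import arm
np.set_printoptions(precision=4,suppress=True)
s=arm.observe();Rt=R.from_quat(s["tcp_rot"]).as_matrix();print(Rt,s["tcp_pos"],s["force"]);print((Rt.T@(np.array([.5448,-.0236,.23])-s["tcp_pos"]))*100)
E
```

```text
time: 1.2
tcp_pos: [0.3732, 0.2229, 0.2469]
tcp_rot: [-0.1, 0.7, 0.1, 0.7]
force: [0.6, 0.6, 0.2]
finger_gap: 0.0881
[[ 0.0005 -0.2797  0.9601]
 [ 0.0002  0.9601  0.2797]
 [-1.      0.      0.0006]] [0.3732 0.2229 0.2469] [0.5798 0.5769 0.1688]
[  1.6898 -28.4667   9.5764]
```

```bash
python3 -m creep '{"translation": [[0,-4.8,1.6],[0,-9.6,3.2],[0.2,-14.4,4.8],[0.4,-19.2,6.4],[0.6,-24,8],[0.8,-28.5,9.6],[1,-28.5,9.6]], "spin": [0,0,0,0,0,0,0], "gripper": [8.8,8.8,8.8,8.8,8.8,8.8,8.8]}' 20
python3 - <<'E'
from h import *
from station import arm,capture
s=arm.observe();print(s["tcp_pos"],s["force"]);c=capture("wrist");cv2.imwrite("pics/w1.png",c["frame"][:,:,::-1])
E
```

```text
time: 2.08
tcp_pos: [0.545, -0.0255, 0.2362]
tcp_rot: [-0.098, 0.7, 0.098, 0.7]
force: [-0.4, 0.4, -0.1]
finger_gap: 0.088
[ 0.54499522 -0.02546962  0.23620263] [-0.36260942  0.36236968 -0.05645225]
```

View pics/w1.png

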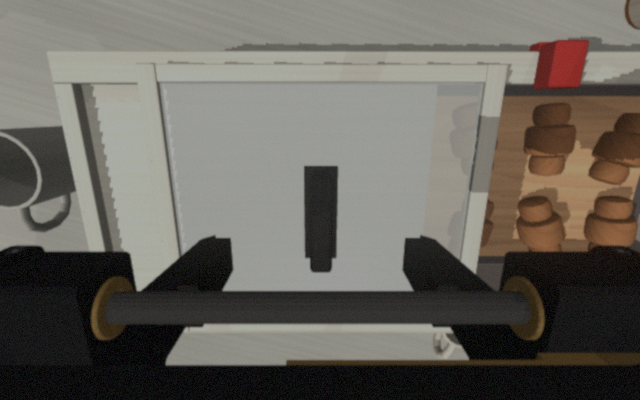

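The wrist view shows the handle top at (304–337, 166–257), upright in the image and between the open fingers. The marker's near edge is at column ~533 and the hatch edge is at ~507.

```bash
python3 - <<'E'
from h import *
from station import arm,capture
np.set_printoptions(precision=4,suppress=True)
s=arm.observe();c=capture("wrist");Rt=R.from_quat(s["tcp_rot"]).as_matrix()
H=np.array([wray(s,c,p,.173) for p in[(304.5,166.5),(337,166.5),(336,257),(305,257)]]);h=H.mean(0);print(H,h,np.linalg.norm(H[0]-H[1]),np.linalg.norm(H[1]-H[2]))
v=H[0]-H[3]+H[1]-H[2];print(np.arctan2(-v[1],-v[0]))
h[2]=.152;print("move cm",(Rt.T@(h-s["tcp_pos"]))*100)
yd=np.array([-.277,.961,0]);o=np.array([.5236,.0743,0])
e=[wray(s,c,p,.141) for p in[(507,75),(483,290)]];print("edge",[(q-o)@yd for q in e],"marker",[(wray(s,c,p,.148)-o)@yd for p in[(532,42),(537,85)]],"handle",(h-o)@yd)
# rail edge yaw
a=wray(s,c,(170,64),.141);b=wray(s,c,(500,66),.141);print(np.arctan2(*(b-a)[[1,0]]),np.arctan2(Rt[1,1],Rt[0,1]))
E
```

```text
[[ 0.5113 -0.0416  0.173 ]
 [ 0.5055 -0.0214  0.173 ]
 [ 0.5672 -0.0033  0.173 ]
 [ 0.5732 -0.0243  0.173 ]] [ 0.5393 -0.0226  0.173 ] 0.021064054533103446 0.06425579907778764
0.2794437444788232
move cm [ 8.3758  0.23   -0.3898]
edge [np.float64(0.032581294068362875), np.float64(0.04011536707004407)] marker [np.float64(0.0417183144136857), np.float64(0.05008073009017901)] handle -0.09749586024013601
1.8446660732861409 1.8496233213805282
```

```bash
python3 -m creep '{"translation": [[2,0.2,-0.3],[4,0.2,-0.3],[6,0.2,-0.3],[7,0.2,-0.3],[7.8,0.2,-0.3],[8.3,0.2,-0.3],[8.3,0.2,-0.3]], "spin": [0,0,0,0,0,0,0], "gripper": [8.8,8.8,8.8,8,6,4.5,3.5]}' 20
python3 - <<'E'
from h import *
from station import arm,capture
s=arm.observe();print(s["tcp_pos"],s["force"],s["finger_gap"]);c=capture("wrist");cv2.imwrite("pics/w2.png",c["frame"][:,:,::-1])
E
```

```text
time: 3.05
tcp_pos: [0.5404, -0.0216, 0.1537]
tcp_rot: [-0.099, 0.7, 0.099, 0.7]
force: [-1.1, 1.1, 0.2]
finger_gap: 0.0519
[ 0.54042425 -0.02163731  0.15373578] [-1.06707282  1.05428755  0.1968121 ] 0.0519127372249803
```

View pics/w2.png

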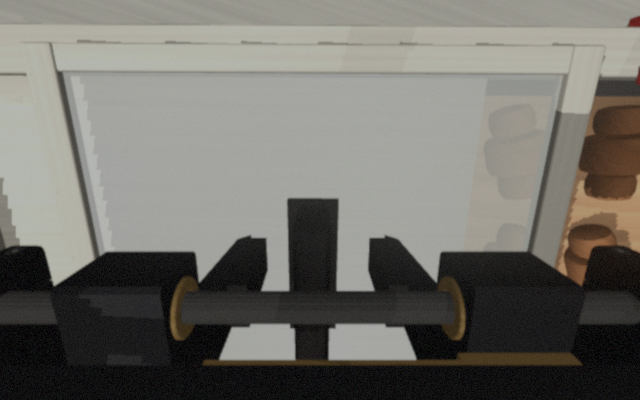

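The handle is at columns 288–338, between the fingers at 267 and 369, and roughly centred. I'll close on it.

```bash
python3 -m creep '{"translation": [[0,0,0],[0,0,0],[0,0,0],[0,0,0],[0,0,0],[0,0,0]], "spin": [0,0,0,0,0,0], "gripper": [2.6,1.8,1.2,1.2,1.2,1.2]}' 20
python3 - <<'E'
from station import arm
s=arm.observe();print(s["tcp_pos"],s["force"],s["wrist_torque"],s["finger_gap"])
E
```

```text
time: 3.85
tcp_pos: [0.5406, -0.022, 0.1539]
tcp_rot: [-0.099, 0.7, 0.099, 0.7]
force: [-0.3, -1.9, 1.5]
finger_gap: 0.016
[ 0.54063359 -0.02196584  0.15391619] [-0.2518494  -1.86623005  1.4673822 ] [-0.24754653  0.02561861 -0.07536901] 0.016025103951237813
```

Gripped, with the gap at 16 mm as expected. I'll slide gently across the free stretch, where no bind is possible before about 65 mm of travel.

```bash
python3 -m creep '{"translation": [[0,0.3,0],[0,0.7,0],[0,1.1,0],[0,1.5,0],[0,1.9,0],[0,2.3,0],[0,2.7,0],[0,3,0]], "spin": [0,0,0,0,0,0,0,0], "gripper": [1,1,1,1,1,1,1,1]}' 20
python3 - <<'E'
from h import *
from station import arm,capture
s=arm.observe();yd=np.array([-.277,.961,0]);print(s["tcp_pos"],s["force"],s["force"]@yd,s["finger_gap"],(s["tcp_pos"]-np.array([.5406,-.0220,0]))@yd)
c=capture("top");cv2.imwrite("pics/t2.png",cv2.resize(c["frame"][110:280,140:410,::-1],None,fx=2.95,fy=2.95,interpolation=cv2.INTER_CUBIC))
E
```

```text
time: 4.85
tcp_pos: [0.5323, 0.0073, 0.1539]
tcp_rot: [-0.099, 0.7, 0.099, 0.7]
force: [2.9, -4.1, 3.9]
finger_gap: 0.0157
[0.53234591 0.00728277 0.1539152 ] [ 2.85895604 -4.05290914  3.94669861] -4.686776506451453 0.015680325118127638 0.030427120243511976
```

View pics/t2.png

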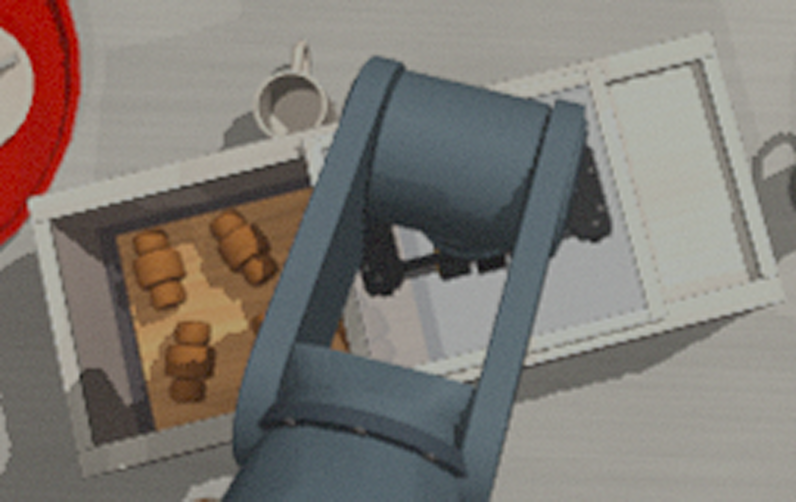

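The hatch moved 30 mm with the gripper and the force is about 4.7 N along the track, with no bind. In this view the arm hides the handle and marker. Continuing 24 mm more, with a short rest to read the force.

```bash
python3 -m creep '{"translation": [[0,0.3,0],[0,0.7,0],[0,1.1,0],[0,1.5,0],[0,1.8,0],[0,2.1,0],[0,2.3,0],[0,2.4,0]], "spin": [0,0,0,0,0,0,0,0], "gripper": [1,1,1,1,1,1,1,1]}' 20
cat > st.py <<'E'
from h import *
from station import arm
s=arm.observe();yd=np.array([-.277,.961,0]);xd=np.array([.961,.277,0]);p=s["tcp_pos"]-np.array([.5406,-.0220,0])
print("t %.2f travel %.1f side %.2f z %.1f | Fy %.2f Fx %.2f Fz %.2f gap %.1f"%(s["time"],1e3*p@yd,1e3*p@xd,1e3*p[2],s["force"]@yd,s["force"]@xd,s["force"][2],1e3*s["finger_gap"]))
E
python3 st.py
```

```text
time: 5.9
tcp_pos: [0.5258, 0.0304, 0.1539]
tcp_rot: [-0.099, 0.7, 0.099, 0.7]
force: [5.9, -0.7, 4.6]
finger_gap: 0.0161
t 5.90 travel 54.4 side 0.25 z 153.9 | Fy -2.27 Fx 5.49 Fz 4.61 gap 16.1
```

Side load is creeping up (Fx 5.5 N), which suggests a slight angle mismatch. I'll relieve it a little with z, and continue in 5 mm steps.

```bash
python3 -m creep '{"translation": [[0,0.1,0.01],[0,0.2,0.02],[0,0.3,0.03],[0,0.4,0.03],[0,0.5,0.03],[0,0.5,0.03]], "spin": [0,0,0,0,0,0], "gripper": [1,1,1,1,1,1]}' 20; python3 st.py
```

```text
time: 6.65
tcp_pos: [0.5244, 0.0352, 0.1539]
tcp_rot: [-0.099, 0.7, 0.099, 0.7]
force: [4.4, -1.1, 5.7]
finger_gap: 0.0158
t 6.65 travel 59.4 side 0.29 z 153.9 | Fy -2.30 Fx 3.90 Fz 5.70 gap 15.8
```

```bash
python3 -m creep '{"translation": [[-0.01,0.1,0.02],[-0.02,0.2,0.04],[-0.03,0.3,0.06],[-0.03,0.4,0.06],[-0.03,0.5,0.06],[-0.03,0.5,0.06]], "spin": [0,0,0,0,0,0], "gripper": [1,1,1,1,1,1]}' 20; python3 st.py
```

```text
time: 7.4
tcp_pos: [0.5231, 0.0401, 0.1539]
tcp_rot: [-0.099, 0.701, 0.099, 0.7]
force: [2.5, -1.4, 5.7]
finger_gap: 0.0157
t 7.40 travel 64.5 side 0.34 z 153.9 | Fy -2.05 Fx 2.06 Fz 5.69 gap 15.7
```

```bash
python3 -m creep '{"translation": [[-0.02,0.1,0.02],[-0.04,0.2,0.04],[-0.06,0.3,0.05],[-0.06,0.4,0.05],[-0.06,0.5,0.05],[-0.06,0.5,0.05]], "spin": [0,0,0,0,0,0], "gripper": [1,1,1,1,1,1]}' 20; python3 st.py
```

```text
time: 8.15
tcp_pos: [0.5218, 0.0445, 0.1539]
tcp_rot: [-0.099, 0.701, 0.099, 0.699]
force: [-0.5, -6.0, 1.2]
finger_gap: 0.0158
t 8.15 travel 69.1 side 0.38 z 153.9 | Fy -5.67 Fx -2.15 Fz 1.22 gap 15.8
```

Fy rose from about 2.1 to 5.7 N, which may be the onset of the bind. Continuing in small steps.

```bash
python3 -m creep '{"translation": [[0,0.05,0],[0,0.1,0],[0,0.15,0],[0,0.15,0],[0,0.15,0]], "spin": [0,0,0,0,0], "gripper": [1,1,1,1,1]}' 20; python3 st.py
```

```text
time: 8.78
tcp_pos: [0.5216, 0.0454, 0.1539]
tcp_rot: [-0.1, 0.701, 0.099, 0.699]
force: [-0.2, -8.0, -0.7]
finger_gap: 0.0158
t 8.78 travel 70.1 side 0.39 z 153.9 | Fy -7.61 Fx -2.45 Fz -0.67 gap 15.8
```

Resistance is rising at about 2 N per mm, so this is the seal, at roughly 5.5 N above drag. A little further.

```bash
python3 -m creep '{"translation": [[0,0.05,0],[0,0.1,0],[0,0.15,0],[0,0.2,0],[0,0.2,0],[0,0.2,0]], "spin": [0,0,0,0,0,0], "gripper": [1,1,1,1,1,1]}' 20; python3 st.py
```

```text
time: 9.52
tcp_pos: [0.5212, 0.0468, 0.1539]
tcp_rot: [-0.1, 0.701, 0.098, 0.699]
force: [0.5, -10.8, -0.3]
finger_gap: 0.0158
t 9.53 travel 71.4 side 0.40 z 153.9 | Fy -10.52 Fx -2.49 Fz -0.32 gap 15.8
```

```bash
python3 -m creep '{"translation": [[0,0.05,0],[0,0.1,0],[0,0.15,0],[0,0.15,0],[0,0.15,0]], "spin": [0,0,0,0,0], "gripper": [1,1,1,1,1]}' 20; python3 st.py
```

```text
time: 10.15
tcp_pos: [0.5209, 0.0477, 0.154]
tcp_rot: [-0.1, 0.701, 0.098, 0.7]
force: [1.0, -13.3, -0.7]
finger_gap: 0.0158
t 10.15 travel 72.5 side 0.43 z 154.0 | Fy -13.03 Fx -2.72 Fz -0.73 gap 15.8
```

Clear bind: about 13 N total, so about 10.8 N above drag, and well short of 20 N of seal resistance. Backing off to a travel of about 57.5 mm.

```bash
python3 -m creep '{"translation": [[0,-0.2,0],[0,-0.5,0],[0,-0.8,0],[0,-1.1,0],[0,-1.4,0],[0,-1.6,0],[0,-1.7,0],[0,-1.7,0]], "spin": [0,0,0,0,0,0,0,0], "gripper": [1,1,1,1,1,1,1,1]}' 20; python3 st.py
```

```text
time: 11.15
tcp_pos: [0.5249, 0.0336, 0.1539]
tcp_rot: [-0.099, 0.701, 0.099, 0.699]
force: [-5.0, -0.7, 0.8]
finger_gap: 0.0159
t 11.15 travel 57.8 side 0.33 z 153.9 | Fy 0.74 Fx -5.02 Fz 0.84 gap 15.9
```

Backed off 14.7 mm. I'll relieve the side load, then open and let go.

```bash
python3 -m creep '{"translation": [[0,0,-0.05],[0,0,-0.08],[0,0,-0.08],[0,0,-0.08],[0,0,-0.08],[0,0,-0.08],[0,0,-0.08],[0,0,-0.08]], "spin": [0,0,0,0,0,0,0,0], "gripper": [1,1,2,3,4,4.5,5,5]}' 20; python3 st.py
python3 - <<'E'
from h import *
from station import arm,capture
c=capture("wrist");cv2.imwrite("pics/w3.png",c["frame"][:,:,::-1])
E
```

```text
time: 12.15
tcp_pos: [0.5252, 0.0332, 0.1546]
tcp_rot: [-0.099, 0.7, 0.099, 0.7]
force: [0.3, 0.6, -0.3]
finger_gap: 0.0501
t 12.15 travel 57.3 side 0.52 z 154.6 | Fy 0.52 Fx 0.44 Fz -0.30 gap 50.1
```

View pics/w3.png

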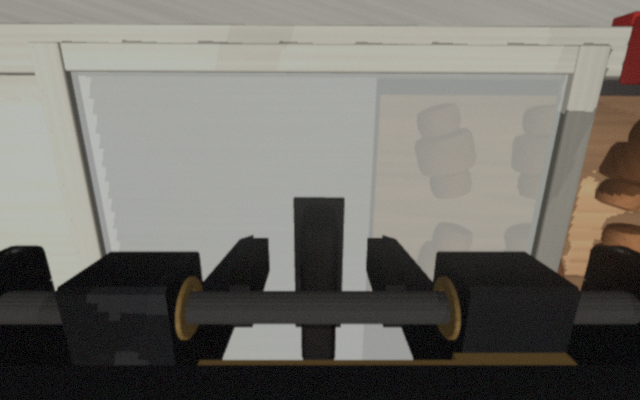

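The jaws are open clear of the handle (handle at columns 293–343, fingers at 268 and 367). The red marker stands beyond the hatch edge, at about (630,50). Lifting straight up to check the gap.

```bash
python3 -m creep '{"translation": [[-1,0,0],[-3,0,0],[-6,0,0],[-9,0,0],[-12,0,0],[-14,0,0],[-14,0,0]], "spin": [0,0,0,0,0,0,0], "gripper": [5,5,5,5,5,5,5]}' 20; python3 st.py
python3 - <<'E'
from h import *
from station import arm,capture
c=capture("wrist");cv2.imwrite("pics/w4.png",c["frame"][:,:,::-1])
cv2.imwrite("pics/w4c.png",cv2.resize(c["frame"][40:140,400:550,::-1],None,fx=5,fy=5,interpolation=cv2.INTER_CUBIC))
E
```

```text
time: 13.08
tcp_pos: [0.5262, 0.0331, 0.297]
tcp_rot: [-0.1, 0.699, 0.099, 0.702]
force: [-0.2, -0.1, 0.5]
finger_gap: 0.0498
t 13.07 travel 56.9 side 1.42 z 297.0 | Fy -0.04 Fx -0.18 Fz 0.53 gap 49.8
```

View pics/w4.png

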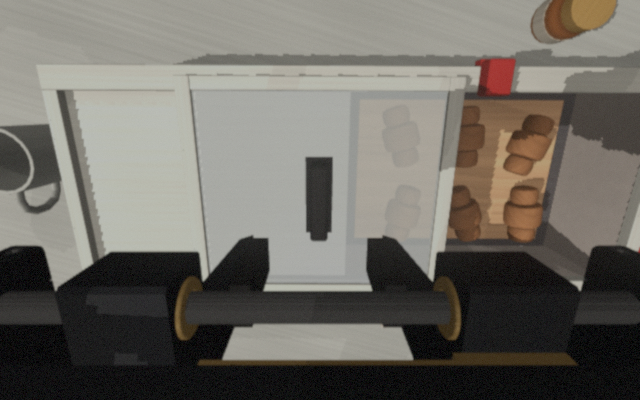

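View pics/w4c.png

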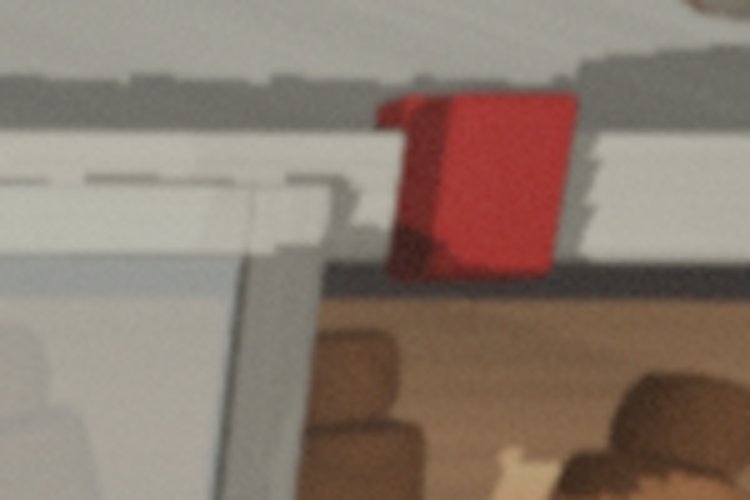

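```bash
python3 - <<'E'
from h import *
from station import arm,capture
s=arm.observe();c=capture("wrist");yd=np.array([-.277,.961,0]);o=np.array([.5236,.0743,0])
f=lambda u,v,z:1e3*(wray(s,c,(400+u/5,40+v/5),z)-o)@yd
print("edge top",f(333,190,.141),f(327,240,.141));print("marker base",f(402,150,.130),f(390,250,.130),"marker top",f(447,110,.148),f(432,260,.148))
print("mk far top",f(577,110,.148),f(555,260,.148))
E
```

```text
edge top 90.65773530102695 90.69289484159629
marker base 107.15980101299353 107.42555899702778 marker top 105.08247069732869 106.14427067017351
mk far top 127.02111860514259 127.42105029003268
```

The gap measures about 15–16 mm. One last look from the fixed cameras before handing in.

```bash
python3 - <<'E'
from h import *
from station import capture
a=capture("scene")["frame"][60:320,200:480,::-1];b=capture("top")["frame"][80:340,130:450,::-1]
cv2.imwrite("pics/f.png",cv2.resize(np.hstack([a,b]),None,fx=1.33,fy=1.33))
E
```

```text
(no output)
```

View pics/f.png

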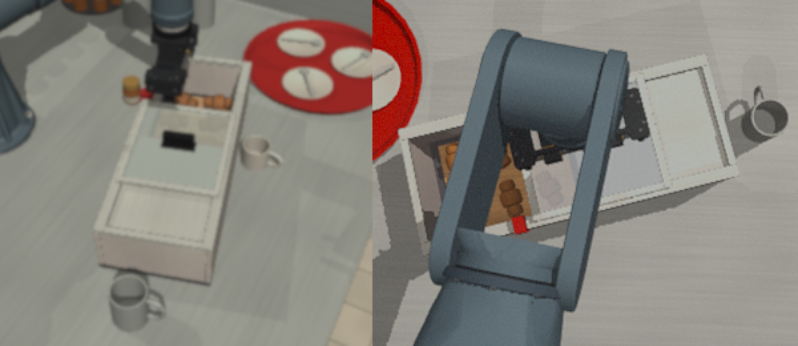

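The jar, cup and jug are standing where they were. The marker is at (519,225) in the right half, a small gap ahead of the hatch, and the gripper is well above everything.

```bash
python3 -c "
from station import close_job
print(close_job())"
```

```text
the job is handed in; nothing more can be done
None
```

The marker is left standing at the tight spot, with the hatch backed off about 15 mm and the gripper clear. I handed the job in at about 13 s.

- **Finding the bind:** I gripped the handle and slid the hatch about 72 mm, pushing the marker ahead of it. Drag was about 2 N until roughly 69 mm. From there the force rose at about 2 N per mm to 13 N in total, or about 11 N from the seal, well under the 20 N limit.
- **Backing off:** I pulled back 14.7 mm by the arm's own reading, opened the jaws and lifted straight up. The wrist camera then measured a gap of about 15–16 mm between hatch and marker.
- **Other checks:** The force read about zero after I let go. The jar, cup and jug looked unmoved in the last pictures.
- **Disagreements:** My two estimates of where the leading edge met the bind differ by about 4 mm: 102 mm from the arm's travel and 106 mm from the camera. A side load of up to 5.5 N from a small angle mismatch also appeared during the slide and again while backing off; I eased it out each time.

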